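Shield the detector, release the photometer lid and hold it wide open

TASK

Slide the dark slide from its stand fully home into the slot on the photometer's deck, so that the detector is shielded. Then squeeze the red safety catch fully back off the lid, and only after that squeeze both blue paddles of the lid's grip, raise the lid past its half-way detent and hold it wide open by that grip: the job finishes while you are still holding it there, so that a colleague can lift out the cell carriage. Leave the flasks, the bottle and the cell box standing where they are.

Things in the scene. Friction and masses are not known exactly. Their poses are not given: they have to be found in the camera images.
- photometer: Cream bench photometer, 330 x 320 x 125 mm (depth x, width y, height of its flat deck), fixed, turned by up to 10 degrees. Origin: centre of its underside; x from its front (towards the robot) to its back, y to the robot's left, z up. A console with keypad, up to 190 mm above the bench, stands on the rear 130 mm of the deck.
- slide_grip (a point): Centre of the yellow grip of the dark slide, a loose black slab (about 120 g) that starts upright in its stand. Grip: 40 mm wide (its x), 12 mm thick (its y), 36 mm tall. Directly under it a black flange 84 x 26 x 5 mm, and under that the black blade, 60 mm wide (x), 6 mm thick (y), 80 mm long; the blade's foot lies 103 mm below this point.
- stand: Grey stand of the dark slide, 100 x 60 x 45 mm high, fixed. Origin: centre of its underside; a slot 63 x 9 mm along its x, 38 mm deep, holds the blade's lower end, so the slide is drawn straight up by at least 40 mm.
- slot (a point): Centre of the black slot's mouth, on top of its grey collar, 130 mm above the bench, 5 mm above the deck. Axes as the photometer: the shaft is 62 mm (x) by 8 mm (y), 1 mm play each side of the blade, with a 45-degree bevel 5 mm high round the mouth. Fully home, the slide's flange lies on the collar and slide_grip is 23 mm above this point; either way round will do.
- catch (a joint): Safety catch, 0 to 0.012 m: 0 = its steel tongue lies over the lid's edge and locks it, 0.012 = squeezed fully back (clear of the lid from 0.008 on). Stiff (4 N), stays where it is left. The tongue's top is 8 mm above the deck.
- catch_grip (a point): Fixed point 27 mm above the deck, left of the lid, axes as the photometer: middle of the safety catch's two upright tabs when squeezed (30 mm over both; 42 mm when locked). Tabs: 26 mm (x), 8 mm thick (y), 38 mm tall from the deck. The black one is fixed, outer face 15 mm to +y of this point; the red one slides to it, outer face 27 mm to -y when locked, 15 mm when squeezed.
- lid (a joint): Opening of the dark flat lid, rad: 0 = shut, 1.4 = stop. Its weight and a light spring (together 0.2 to 0.55 N m) close it; a click detent between about 0.6 and 0.9 rad must be pushed through (about 0.5 N m more). Let go of, it falls back. Only the hand holds it wide open, at 1.2 rad or more.
- lid_hinge (a point): Middle of the lid's hinge line, on the deck; fixed to the photometer, the line runs along its y. The lid (164 x 130 x 10 mm, flush with the deck to 2 mm) opens upward, its front edge rising and going back.
- lid_grip (a point): Middle of the squeeze grip on the lid's front edge; moves and turns with the lid. Shut, it is 190 mm before the hinge line (photometer -x), 2 mm below it, 25 mm clear of the front face. Blue paddles, 36 (x) x 28 (z) x 7 mm, one each side in y: 48 mm over both when free, 36 when squeezed. Pinched along the hinge's direction, so the lid can turn between fingers that stay pointing down.
- paddle_l (a joint): Left (+y) blue paddle, 0 = out (its hook holds the lid), 0.006 m = squeezed in; free of its keeper from 0.004 on. Spring 2 N to 5 N, returns when let go.
- paddle_r (a joint): Right (-y) blue paddle, the same.
- flask1: Bystander: stoppered amber flask, 64 mm across, 165 mm high, on the blue tray. Origin: centre of its underside.
- flask2: Bystander: a second flask like it, on the same tray.
- bottle: Bystander: small amber bottle with blue cap, 60 mm across, 130 mm high, beside the photometer. Origin: centre of its underside.
- cell_box: Bystander: white box with blue lid, 92 x 67 x 40 mm, on the other side of the photometer. Origin: centre of its underside.
Not all that is in view belongs to the job. What is meant by the part that bears slide_grip is not turquoise, and is the smaller of those in its own colour.

How it is judged (in metres and radians):
On the way, in this order (a step that is already met when the one before it is completed fails the run):
1. the dark slide is fully home in the slot (z of slide_grip in the frame of slot below 0.027 m and horizontal distance between slide_grip and slot below 0.005 m and angle between the z axis of slide_grip and the z axis of slot, either way round below 0.06 rad), for 0.2 s.
2. the safety catch is squeezed back, the lid still shut (value of joint catch above 0.009 m and value of joint lid below 0.05 rad), for 0.1 s.
3. both paddles are squeezed by the fingers (value of joint each of paddle_l, paddle_r above 0.0042 m), for 0.1 s.
4. the lid is past its detent (value of joint lid above 0.95 rad), for 0.1 s.
At the end, for the whole second after the job is handed in: The lid is held still at more than 1.1 rad (63 degrees) by fingers that pinch both blue paddles (over 1.5 N on each); the safety catch is still back (over 9 mm of its 12 mm) and the dark slide fully home in the slot (within 4 mm of resting on the collar, centred within 5 mm) (all of step 1 and value of joint lid above 1.1 rad and velocity of joint lid between -0.1 and 0.1 rad/s and contact force between the fingers and paddle_l above 1.5 N and contact force between the fingers and paddle_r above 1.5 N and value of joint catch above 0.009 m); the arm keeps its last pose, push and grip.
It fails at once if both paddles squeezed while the safety catch is still on (value of joint catch below 0.007 m and value of joint each of paddle_l, paddle_r above 0.004 m).
It fails at once if the lid opened with the dark slide not in its slot (value of joint lid above 0.1 rad and z of slide_grip in the frame of slot above 0.035 m).
It fails at once if a bystander knocked over or shifted by more than 30 mm (distance of any of flask1, flask2, bottle, cell_box from where it was at the start of the episode above 0.03 m or angle between any of flask1, flask2, bottle's own z axis and vertical above 0.4 rad).
It also fails if it takes over 61 s, if anything falls off the work surface, if the arm or the gripper's body presses on something with over 40 N, if the wrist force passes 120 N, or if a joint passes its speed limit or range.

ROBOT

A 6-joint arm with a two-finger parallel gripper is mounted at the origin on the work surface. World frame = base frame: x ahead of the robot, y to its left, z up, the work surface at z = 0. Lengths are in m, angles in degrees, forces in N, time in s.
With the tool pointing down it reaches from about 0.25 to 0.725 m from the base axis. Payload 9.7 kg.
Tool frame: the origin (TCP) lies midway between the tips of the shut fingers; the grasp point (between the pads) lies 19 mm behind it; z points along the fingers, y is the direction in which the jaws open and shut (so a half turn about z gives the same grasp; the last joint's range is limited). The gripper opens to 85 mm and grips with 20 to 120 N. Pads are 22 mm wide; open, the fingers measure 114 mm over their backs; the gripper's body (76 mm by 85 mm) begins 54 mm behind the grasp point. The pads swing forward as they close: fully open they stand 13 mm farther back than shut.
Start: joints at [-73.167, 4.979, 10.078, 95.1, 0, 90], TCP at [0.159, -0.526, 0.231] pointing down, gripper open.
Joint ranges: [-179.16, 179.16], [-48.56, 103.87], [-65.8, 70.77], [-126.05, 130.52], [-82.76, 87.17], [-180, 180]. Speed limits (degrees/s): [127.2, 127.2, 147.25, 180, 180, 180].

INTERFACE

Orientations are given as [roll, pitch, yaw] about the fixed x, y, z axes, in that order (R = Rz(yaw) Ry(pitch) Rx(roll)).
In Python, from workcell import bot, camera, recognise gives the robot as it stands. The module is installed in compiled form; this text tells all that it offers.
- The arm moves only by the tool apply_moves, never from a script. Its argument "targets" is one flat list of numbers, 7 for each row, row after row: the shift along the world's x, y, z in units of 30 mm (1.0 is 30 mm), then the turn, a rotation vector about the world's x, y, z in units of 6 degrees (1.0 is 6 degrees), then the opening, from 0 (shut) to 1 (fully open). A call has 1 to 5 rows; each row is the pose to reach, as a shift and turn from the pose commanded when the call began; what a row does not reach only later rows make up. A row lasts 1/10 s, in which the tool goes at most 50 mm and 8.59 degrees, less where a joint would pass 70% of its speed; a pose out of reach is approached as far as the arm can. A call with a gripper value outside its range is refused whole. The fingers move at their own pace and stop on an object; "newtons" is the grip in N (left out, the last holds). Time passes only in rows, so rows that repeat a pose let the fingers close. It gives the time, the measured TCP pose, the force and the opening at its end, in the units of the state.
- bot.get_obs(): the state, without advancing time (a new reading comes with each control period).
- camera(name): name is "scene" or "top" or "wrist"; returns a dict with "img" (384x512x3 uint8, red, green, blue), "intrinsics" (3x3 intrinsics, pixels), "origin" and "rotation" of the camera in the world. Camera axes: x right, y up, looking along -z (the intrinsics and any distortion apply to the point x, -y, -z); pixel columns grow to the right and rows downward; lengths in m; the calibration is good to about 2 mm. A picture is of the moment at which its call begins. There is no depth.
- bot.job_done(): hands the job in, once; it reports no verdict.
Trained networks look in the newest picture that a camera, given by its name, has taken for a name from the list of things; names that differ only in an ending like _2 or _b are one class to them, and where a whole thing is asked for, a point or a joint stands for the part that bears it (a point fixed in the world has none). Each returns a list of dicts, best first, with "conf" (0 to 1); they miss things now and then, are a little off and sometimes report something else, mostly with a low value. They report only what shows in the picture. A call takes as long as a camera call. They do not tell look-alikes from the thing itself.
- recognise(query, camera): "box" ([left, top, right, bottom] in pixels, round what is visible of it).
The state is a dict: "time": time; "q": joint angles; "qd": joint speeds; "joint_efforts": joint torques, N m; "ee_pos": TCP position; "tcp_rot": TCP orientation; "wrist_force": force on the tool from outside, world axes, zero at the start; "torque": the same for the moment, N m; "opening": finger opening in m.
Only numpy, scipy, OpenCV 4.12 (cv2) and the standard library are available. Lean on these libraries where they do the work, as an engineer would, in place of code of your own. Each camera call takes 0.05 s, during which the arm holds its last target.

## Working session

There is one attempt and no reset: what is moved stays moved. The work goes in short steps, Python scripts to look and compute and a tool call to move; the robot and the scene stay as the last step left them, time stands still between calls to the robot, and variables do not carry over. Pictures are saved under pics/ and viewed, and the job is handed in when it is done.

Besides the shell and the picture viewer there is one more tool, called after "Call:" as name(argument=value, ...) on one line, values as JSON. apply_moves: Moves the arm, as the interface text tells. Its arguments: {"type":"object","properties":{"targets":{"type":"array"},"newtons":{"type":"number"}},"required":["targets"]}

```bash
mkdir -p pics
cat > h.py <<'E'
import numpy as np, cv2
from workcell import bot, camera, recognise
def save(n,fn):
    c=camera(n); cv2.imwrite('pics/'+fn,c['img'][:,:,::-1]); return c
def proj(c,P):
    P=np.atleast_2d(P); p=(P-np.array(c['origin']))@np.array(c['rotation'])
    p=p*[1,-1,-1]; q=p@np.array(c['intrinsics']).T; return q[:,:2]/q[:,2:]
def ray(c,u,v):
    d=np.linalg.inv(np.array(c['intrinsics']))@[u,v,1]; d=d*[1,-1,-1]
    return np.array(c['origin']),np.array(c['rotation'])@d
def atz(c,u,v,z):
    o,d=ray(c,u,v); return o+d*(z-o[2])/d[2]
def tri(obs):
    A=np.zeros((3,3));b=np.zeros(3)
    for c,u,v in obs:
        o,d=ray(c,u,v); d=d/np.linalg.norm(d); M=np.eye(3)-np.outer(d,d); A+=M;b+=M@o
    return np.linalg.solve(A,b)
E
python3 - <<'E'
from h import *
import pickle
cs={}
for n in ['scene','top','wrist']:
    c=save(n,n+'0.png'); cs[n]={k:c[k] for k in c}
    print(n,c.keys(),np.round(c['intrinsics'],1).tolist(),np.round(c['origin'],3),np.round(c['rotation'],3).tolist())
    if n!='wrist':
        for q in ['photometer','slide_grip','stand','slot','catch','catch_grip','lid','lid_grip','paddle_l','flask1','bottle','cell_box']:
            try: print(q,[(np.round(r['box']).tolist(),round(r['conf'],2)) for r in recognise(q,n)][:4])
            except Exception as e: print(q,e)
pickle.dump(cs,open('c0.pkl','wb'))
print(bot.get_obs())
E
```

```text
scene dict_keys(['img', 'intrinsics', 'origin', 'rotation']) [[377.2, 0.0, 248.5], [0.0, 377.2, 192.3], [0.0, 0.0, 1.0]] [ 0.982 -0.235  0.933] [32.792, 0.831, 60.721]
photometer [([188.0, 166.0, 381.0, 361.0], 0.58)]
slide_grip [([260.0, 115.0, 290.0, 146.0], 0.96), ([302.0, 111.0, 329.0, 141.0], 0.73), ([344.0, 85.0, 356.0, 133.0], 0.57)]
stand [([296.0, 126.0, 331.0, 154.0], 0.74)]
slot [([187.0, 170.0, 383.0, 358.0], 0.67), ([246.0, 175.0, 259.0, 186.0], 0.4)]
catch [([288.0, 189.0, 302.0, 202.0], 0.53)]
catch_grip [([189.0, 172.0, 386.0, 361.0], 0.67), ([97.0, 184.0, 134.0, 222.0], 0.23)]
lid [([233.0, 175.0, 315.0, 257.0], 0.81)]
lid_grip [([231.0, 175.0, 310.0, 255.0], 0.8)]
paddle_l [([234.0, 188.0, 246.0, 198.0], 0.42)]
flask1 [([102.0, 207.0, 138.0, 250.0], 0.76), ([96.0, 182.0, 134.0, 224.0], 0.64)]
bottle [([124.0, 295.0, 162.0, 324.0], 0.94), ([103.0, 208.0, 140.0, 251.0], 0.58)]
cell_box [([338.0, 163.0, 383.0, 200.0], 0.94)]
top dict_keys(['img', 'intrinsics', 'origin', 'rotation']) [[383.0, 0.0, 254.1], [0.0, 383.0, 199.3], [0.0, 0.0, 1.0]] [0.297 0.04  1.251] [10.609
[... 1002 characters left out ...]
.227 -0.506  0.374] [-16.001, 0.055, -73.115]
{'time': 1.35, 'q': array([-7.31649334e+01,  4.98042826e+00,  1.00781979e+01,  9.51020225e+01,
        8.76231146e-05,  9.00012016e+01]), 'qd': array([ 0.02991969, -0.06792242,  0.02915926,  0.03454994, -0.00254108,
       -0.08689289]), 'joint_efforts': array([ 3.56690744e-04, -5.20101392e+01,  4.64857328e+01,  1.70477564e-03,
        4.43620513e-05,  4.87038642e-05]), 'ee_pos': array([ 0.15928419, -0.5264086 ,  0.23126933]), 'tcp_rot': array([-1.79995747e+02, -8.75339267e-05,  1.68338651e+01]), 'wrist_force': array([ 0.44330782,  0.30919539, -0.53796645]), 'torque': array([-0.0214149 ,  0.00527834, -0.00312315]), 'opening': 0.08557449233934086}
```

View images.

```bash
sed -i 's/^def save/from scipy.spatial.transform import Rotation as Rn\ndef RR(c): return Rn.from_euler("xyz",c["rotation"],degrees=True).as_matrix()\ndef save/; s/np.array(c\[.rotation.\])/RR(c)/g' h.py
python3 - <<'E'
import cv2
im=cv2.imread('pics/scene0.png'); cv2.imwrite('pics/scene0c.png',cv2.resize(im[80:360,90:400],None,fx=2.5,fy=2.14*1.0,interpolation=cv2.INTER_CUBIC)[:600])
im=cv2.imread('pics/top0.png'); cv2.imwrite('pics/top0c.png',cv2.resize(im[70:290,90:390],None,fx=2.6,fy=2.6,interpolation=cv2.INTER_CUBIC))
E
```

```text
(no output)
```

View pics/scene0.png

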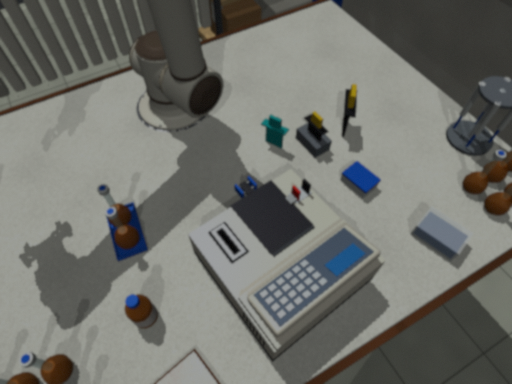

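View pics/scene0c.png

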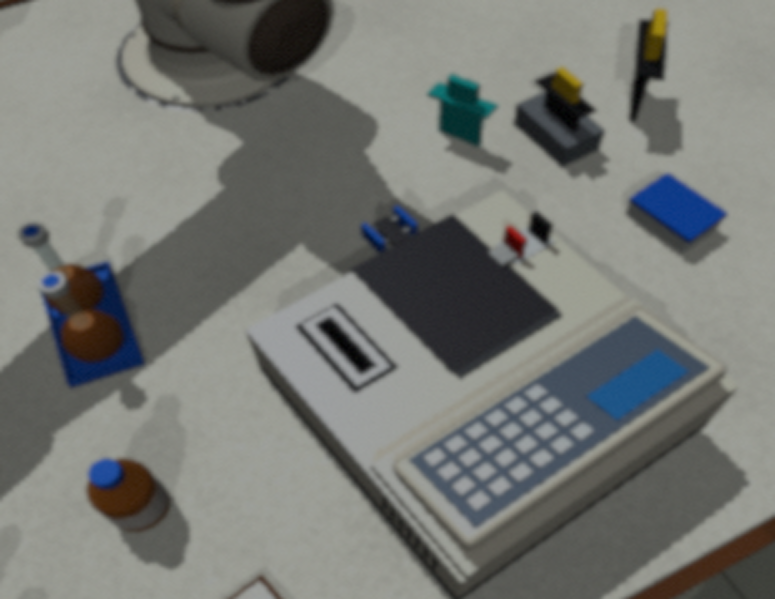

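View pics/top0c.png

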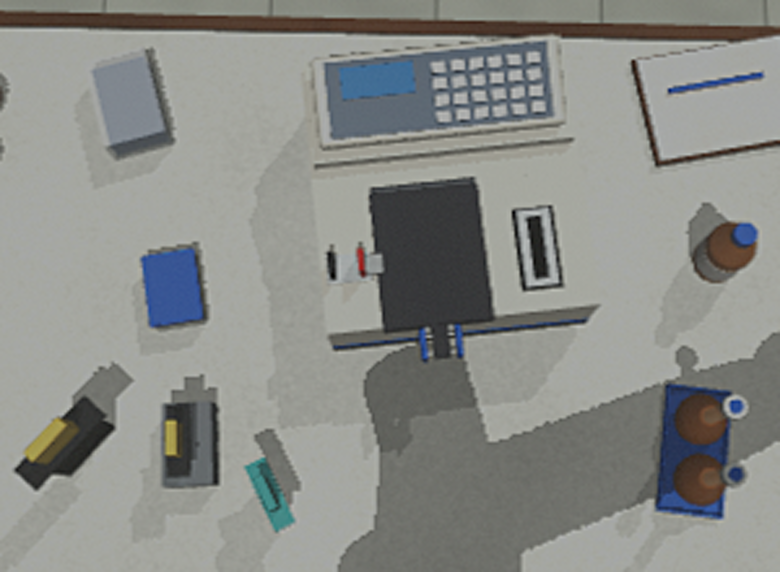

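View pics/wrist0.png

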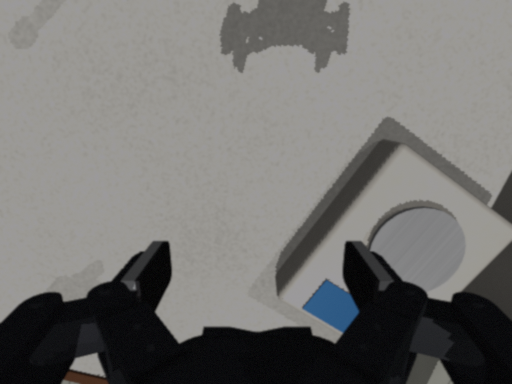

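Run:
```python
from h import *
import pickle
cs=pickle.load(open('c0.pkl','rb')); T,S=cs['top'],cs['scene']
for n,c in cs.items():
    if n=='wrist': continue
    hsv=cv2.cvtColor(c['img'],cv2.COLOR_RGB2HSV)
    m=cv2.inRange(hsv,(20,120,60),(35,255,255))
    k,l,st,ce=cv2.connectedComponentsWithStats(m)
    for i in range(1,k):
        if st[i,4]>8: print(n,'yellow',st[i].tolist(),ce[i].round(2), cv2.minAreaRect(np.argwhere(l==i)[:,::-1].astype(np.float32)))
# photometer features from crop pix
def tc(u,v): return (u/2.6+90-.3, v/2.6+70-.3)
def sc(u,v): return (u/2.5+90-.3, v/2.14+80-.3)
F=[('decFL',(331,333),None,.125),('decFR',(600,305),(250,330),.125),('lidFL',(385,330),(453,217),.127),('lidFR',(494,317),(355,270),.127),('lidBL',(370,188),(560,315),.127),('lidBR',(475,178),(461,376),.127),
('slotc',(538,247),(346,346),.130),('slotbk',(534,215),(377,371),.13),('slotft',(543,278),(322,320),.13),('padL',(423,345),(404,221),None),('padR',(459,342),(374,236),None),('red',(361,262),(515,238),None),('black',(332,265),(540,225),None),('standc',(190,444),None,.045)]
for n,t,s,z in F:
    o=[]
    if z: o.append(atz(T,*tc(*t),z).round(4))
    if z and s: o.append(atz(S,*sc(*s),z).round(4))
    if s: o.append(('tri',tri([(T,*tc(*t)),(S,*sc(*s))]).round(4)))
    print(n,o)
```

```text
scene yellow [349, 85, 7, 22, 121] [352.04  95.63] ((352.0, 95.5), (21.0, 6.0), 90.0)
scene yellow [312, 112, 10, 15, 91] [316.76 118.76] ((317.0000305175781, 119.00001525878906), (15.55634880065918, 7.0710673332214355), 45.0)
top yellow [100, 231, 16, 17, 107] [107.48 238.48] ((107.79999542236328, 238.90000915527344), (6.507914066314697, 19.849136352539062), 40.601295471191406)
top yellow [154, 232, 5, 14, 54] [155.57 238.26] ((155.54116821289062, 238.53529357910156), (13.268494606018066, 3.9115216732025146), 85.60128784179688)
top yellow [108, 240, 7, 7, 10] [110.8 242.6] ((110.50001525878906, 242.50003051757812), (1.4142134189605713, 8.485280990600586), 45.0)
decFL [array([0.5109, 0.1378, 0.125 ])]
decFR [array([ 0.5495, -0.1728,  0.125 ]), array([ 0.5549, -0.17  ,  0.125 ]), ('tri', array([ 0.5514, -0.1717,  0.1199]))]
lidFL [array([0.5152, 0.0758, 0.127 ]), array([0.5216, 0.0761, 0.127 ]), ('tri', array([0.5172, 0.0773, 0.1201]))]
lidFR [array([ 0.5327, -0.0496,  0.127 ]), array([ 0.5371, -0.047 ,  0.127 ]), ('tri', array([ 0.5342, -0.048 ,  0.1232]))]
lidBL [array([0.6856, 0.0974, 0.127 ]), array([0.6864, 0.0962, 0.127 ]), ('tri', array([0.6859, 0.0971, 0.1254]))]
lidBR [array([ 0.7004, -0.0266,  0.127 ]), array([ 0.7022, -0.0244,  0.127 ]), ('tri', array([ 0.7014, -0.0254,  0.1261]))]
slotc [array([ 0.6164, -0.1005,  0.13  ]), array([ 0.62  , -0.1003,  0.13  ]), ('tri', array([ 0.6178, -0.1003,  0.1259]))]
slotbk [array([ 0.6552, -0.096 ,  0.13  ]), array([ 0.6602, -0.0891,  0.13  ]), ('tri', array([ 0.6576, -0.0925,  0.1275]))]
slotft [array([ 0.5793, -0.1061,  0.13  ]), array([ 0.5804, -0.1054,  0.13  ]), ('tri', array([ 0.5797, -0.1057,  0.129 ]))]
padL [('tri', array([0.499 , 0.0312, 0.1225]))]
padR [('tri', array([ 0.5034, -0.0085,  0.125 ]))]
red [('tri', array([0.5897, 0.1048, 0.1491]))]
black [('tri', array([0.586 , 0.1377, 0.147 ]))]
standc [array([0.3872, 0.3097, 0.045 ])]
```

Run:
```python
from h import *
import pickle
cs=pickle.load(open('c0.pkl','rb')); T,S=cs['top'],cs['scene']
print(tri([(T,155.57,238.26),(S,316.76,118.76)]).round(4))
for z in (.11,.128): print(atz(T,155.57,238.26,z).round(4),atz(S,316.76,118.76,z).round(4))
tc=lambda u,v:(u/2.6+90-.3, v/2.6+70-.3)
for p in [(162,404),(212,399),(219,486),(165,488)]: print(atz(T,*tc(*p),.045).round(4))
```

```text
[0.3882 0.3163 0.1103]
[0.3885 0.3168 0.11  ] [0.3878 0.3159 0.11  ]
[0.387  0.3125 0.128 ] [0.4008 0.3039 0.128 ]
[0.4349 0.3464 0.045 ]
[0.442  0.2863 0.045 ]
[0.3377 0.2723 0.045 ]
[0.3343 0.3364 0.045 ]
```

Call:
apply_moves(targets=[1.5, 6, 1.5, 0, 0, -1.7, 1, 3, 12, 1.5, 0, 0, -1.7, 1, 4, 15, 1.5, 0, 0, -1.7, 1, 4, 15, 1.5, 0, 0, -1.7, 1, 4, 15, 1.5, 0, 0, -1.7, 1])

```text
time: 1.85
ee_pos: [0.2222, -0.2849, 0.2598]
tcp_rot: [180.0, -0.0, 6.6]
wrist_force: [0.3, -0.7, 0.7]
opening: 0.0853
```

Call:
apply_moves(targets=[5.5, 20, 0.3, 0, 0, 0, 1, 5.5, 20, 0.3, 0, 0, 0, 1, 5.5, 20, 0.3, 0, 0, 0, 1, 5.5, 20, 0.3, 0, 0, 0, 1, 5.5, 20, 0.3, 0, 0, 0, 1])

```text
time: 2.35
ee_pos: [0.2867, -0.0524, 0.2635]
tcp_rot: [180.0, -0.1, 6.6]
wrist_force: [2.4, -0.8, 0.8]
opening: 0.0856
```

Call:
apply_moves(targets=[3.4, 12, 0.3, 0, 0, 0, 1, 3.4, 12, 0.3, 0, 0, 0, 1, 3.4, 12, 0.3, 0, 0, 0, 1, 3.4, 12, 0.3, 0, 0, 0, 1, 3.4, 12, 0.3, 0, 0, 0, 1])

```text
time: 2.85
ee_pos: [0.3648, 0.0701, 0.2687]
tcp_rot: [-178.1, 0.0, 9.5]
wrist_force: [0.0, 0.6, -0.6]
opening: 0.0853
```

Call:
apply_moves(targets=[0.8, 8.2, 0, 0, 0, 0, 1, 0.8, 8.2, 0, 0, 0, 0, 1, 0.8, 8.2, 0, 0, 0, 0, 1, 0.8, 8.2, 0, 0, 0, 0, 1, 0.8, 8.2, 0, 0, 0, 0, 1])

```text
time: 3.35
ee_pos: [0.4113, 0.1118, 0.2687]
tcp_rot: [-176.0, 0.1, 12.6]
wrist_force: [-0.1, 0.1, -0.1]
opening: 0.0853
```

Run:
```python
from h import *
o=bot.get_obs(); print(o['q'].round(1),o['ee_pos'].round(4),o['tcp_rot'].round(2))
```

```text
[ 12.5 -10.7  -0.9 100.    4.  179.9] [0.4113 0.1118 0.2687] [-1.7602e+02  1.1000e-01  1.2600e+01]
```

Call:
apply_moves(targets=[0, 1, 0, 0, 0, 1.4, 1, 0, 2, 0, 0, 0, 2.8, 1, 0, 3, 0, 0, 0, 4.2, 1, -0.3, 4, 0, 0, 0, 5.6, 1, -0.5, 5, 0, 0, 0, 7, 1])

```text
time: 3.85
ee_pos: [0.3956, 0.2627, 0.2689]
tcp_rot: [-176.0, 0.1, 54.9]
wrist_force: [0.2, -0.3, -0.1]
opening: 0.0855
```

Call:
apply_moves(targets=[0, 0.5, 0, 0, 0, 1.4, 1, 0, 1, 0, 0, 0, 2.8, 1, 0, 1.5, 0, 0, 0, 4.2, 1, 0, 1.8, 0, 0, 0, 5.6, 1, -0.3, 1.8, 0, 0, 0, 7, 1])

```text
time: 4.35
ee_pos: [0.3874, 0.3165, 0.2681]
tcp_rot: [-176.0, 0.1, 97.0]
wrist_force: [0.4, -0.5, -0.6]
opening: 0.085
```

Call:
apply_moves(targets=[0, 0, 0, 0, 0, 1.4, 1, 0, 0, 0, 0, 0, 2.8, 1, 0, 0, 0, 0, 0, 4.2, 1, 0, 0, 0, 0, 0, 5.6, 1, 0, 0, 0, 0, 0, 7, 1])

```text
time: 4.85
ee_pos: [0.3871, 0.3156, 0.2688]
tcp_rot: [-176.0, 0.1, 138.9]
wrist_force: [-0.4, 0.0, -0.7]
opening: 0.0854
```

Call:
apply_moves(targets=[0, 0, 0, 0, 0, 1.4, 1, 0, 0, 0, 0, 0, 2.8, 1, 0, 0, 0, 0, 0, 4.2, 1, 0, 0, 0, 0, 0, 5.6, 1, 0, 0, 0, 0, 0, 7, 1])

```text
time: 5.35
ee_pos: [0.3871, 0.3156, 0.2688]
tcp_rot: [-176.0, 0.1, -179.1]
wrist_force: [1.2, -0.3, -0.7]
opening: 0.0852
```

Run:
```python
from h import *
o=bot.get_obs(); print(o['q'].round(1),o['ee_pos'].round(4),o['tcp_rot'].round(2))
```

```text
[ 41.    1.5  10.6 101.6  -3.1  40.1] [0.3871 0.3156 0.2688] [-1.7600e+02  1.1000e-01 -1.7908e+02]
```

```bash
cat >> h.py <<'E'
def delta(pos,yaw,tilt=None):
    o=bot.get_obs(); R=Rn.from_euler('xyz',o['tcp_rot'],degrees=True)
    D=Rn.from_euler('xyz',[180,0,yaw],degrees=True)
    if tilt is not None: D=tilt*D
    return ((np.array(pos)-o['ee_pos'])/.03).round(3), ((D*R.inv()).as_rotvec(degrees=True)/6).round(3)
E
python3 - <<'E'
from h import *
print(delta([.388,.315,.24],186.7))
E
```

```text
(array([ 0.031, -0.019, -0.96 ]), array([0.664, 0.062, 0.963]))
```

Call:
apply_moves(targets=[0, 0, -0.9, 0.66, 0.06, 0.96, 1, 0, 0, -0.9, 0.66, 0.06, 0.96, 1, 0, 0, -0.9, 0.66, 0.06, 0.96, 1])

```text
time: 5.65
ee_pos: [0.3868, 0.3151, 0.2423]
tcp_rot: [-179.9, -0.0, -173.9]
wrist_force: [-0.4, 0.4, 0.2]
opening: 0.0853
```

Run:
```python
from h import *
import pickle
c=save('wrist','w1.png'); pickle.dump(c,open('w1.pkl','wb'))
o=bot.get_obs(); print(o['q'].round(1),o['ee_pos'].round(4),o['tcp_rot'].round(2))
print(c['origin'],c['rotation'],proj(c,o['ee_pos']), proj(c,[.388,.315,.11]))
print([(np.round(r['box']).tolist(),round(r['conf'],2)) for r in recognise('slide_grip','wrist')])
```

```text
[39.2 -1.7  4.6 96.3 -0.1 33.1] [0.3872 0.3156 0.2431] [-1.7994e+02  5.0000e-02 -1.7384e+02]
[0.3184582  0.30798553 0.38545318] [-1.59652082e+01  5.08947722e-02  9.61732553e+01] [[257.34633098 244.34240025]] [[256.46932887 184.84112877]]
[([242.0, 139.0, 269.0, 220.0], 0.95), ([128.0, 63.0, 191.0, 155.0], 0.94), ([327.0, 141.0, 443.0, 238.0], 0.87)]
```

View pics/w1.png

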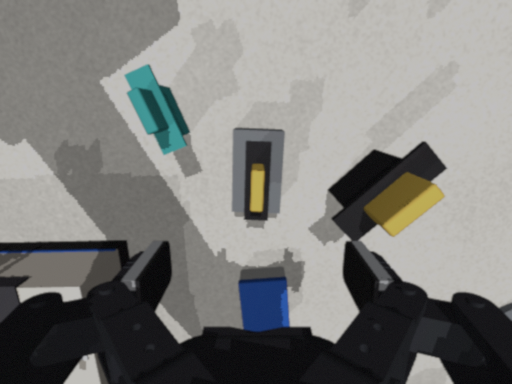

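Run:
```python
from h import *
import pickle
c=pickle.load(open('w1.pkl','rb'))
hsv=cv2.cvtColor(c['img'],cv2.COLOR_RGB2HSV)
m=cv2.inRange(hsv,(18,110,50),(36,255,255)); k,l,st,ce=cv2.connectedComponentsWithStats(m)
for i in range(1,k):
    if st[i,4]>100: print(st[i],ce[i])
for p in [(.128,258,165),(.128,257,212)]: print(atz(c,p[1],p[2],p[0]))
# flange corners etc
im=c['img'][120:240,210:300]; cv2.imwrite('pics/w1c.png',cv2.resize(im[:,:,::-1],None,fx=5,fy=5,interpolation=cv2.INTER_CUBIC))
```

```text
[249 163  16  50 705] [256.78723404 187.8       ]
[ 364  172   80   64 2763] [402.53854506 202.19942092]
[0.36502619 0.3139365  0.128     ]
[0.40960815 0.31786603 0.128     ]
```

View pics/w1c.png

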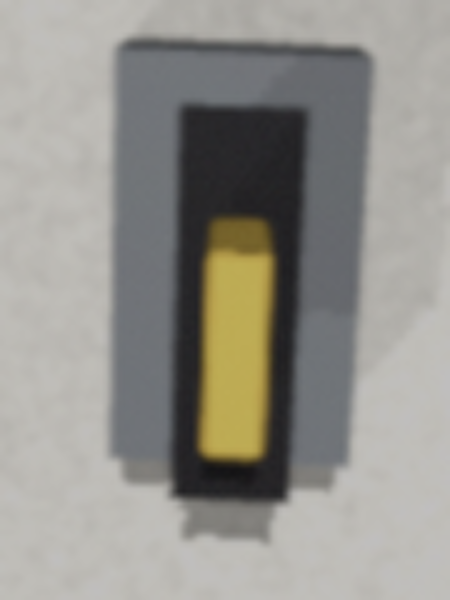

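Run:
```python
from h import *
import pickle
c=pickle.load(open('w1.pkl','rb'))
def P(q,z): return np.array([atz(c,210+u/5-.4,120+v/5-.4,z) for u,v in q])
for q,z in [([(206,252),(274,252),(267,462),(199,460)],.128),([(182,105),(306,108),(286,501),(172,497)],.0895),([(118,48),(370,52),(348,466),(110,458)],.045)]:
    p=P(q,z); print(p.round(4).tolist(), p.mean(0).round(4)); f=(p[2]+p[3]-p[0]-p[1])/2; s=p[1]-p[0]; print(np.linalg.norm(f),np.linalg.norm(s),np.degrees(np.arctan2(f[1],f[0])), np.degrees(np.arctan2(-s[0],s[1])))
```

```text
[[0.3703, 0.308, 0.128], [0.3689, 0.3202, 0.128], [0.409, 0.3235, 0.128], [0.41, 0.3107, 0.128]] [0.3895 0.3156 0.128 ]
0.040000130822671266 0.012280892992122105 4.334876912557207 6.1834372144349325
[[0.3485, 0.3001, 0.0895], [0.3464, 0.325, 0.0895], [0.431, 0.3309, 0.0895], [0.4328, 0.3061, 0.0895]] [0.3897 0.3155 0.0895]
0.08465653734674529 0.02504844447762902 4.051178386077988 4.808082732621323
[[0.3417, 0.283, 0.045], [0.3364, 0.3407, 0.045], [0.4371, 0.3487, 0.045], [0.4414, 0.2895, 0.045]] [0.3891 0.3155 0.045 ]
0.1003934107813152 0.05793433440017312 4.139894492200729 5.286726239460475
```

Run:
```python
from h import *
print(delta([.3895,.3156,.097],184.3))
```

```text
(array([ 0.072, -0.014, -4.877]), array([ 0.003,  0.013, -0.319]))
```

Call:
apply_moves(targets=[0.07, 0, -1.5, 0, 0, -0.32, 1, 0.07, 0, -3, 0, 0, -0.32, 1, 0.07, 0, -4, 0, 0, -0.32, 1, 0.07, 0, -4.8, 0, 0, -0.32, 1, 0.07, 0, -4.87, 0, 0, -0.32, 1])

```text
time: 6.25
ee_pos: [0.3883, 0.3155, 0.0938]
tcp_rot: [-179.8, -0.2, -175.6]
wrist_force: [0.2, -0.2, 0.7]
opening: 0.0854
```

Call:
apply_moves(targets=[0, 0, 0, 0, 0, 0, 0, 0, 0, 0, 0, 0, 0, 0, 0, 0, 0, 0, 0, 0, 0, 0, 0, 0, 0, 0, 0, 0, 0, 0, 0, 0, 0, 0, 0], newtons=60)

```text
time: 6.75
ee_pos: [0.3891, 0.316, 0.0963]
tcp_rot: [180.0, 0.0, -175.6]
wrist_force: [0.1, 0.6, -0.0]
opening: 0.0121
```

Call:
apply_moves(targets=[0, 0, 0, 0, 0, 0, 0, 0, 0, 0, 0, 0, 0, 0])

```text
time: 6.95
ee_pos: [0.3893, 0.316, 0.0964]
tcp_rot: [180.0, 0.1, -175.6]
wrist_force: [0.3, -0.7, 5.4]
opening: 0.0112
```

Call:
apply_moves(targets=[0, 0, 0.5, 0, 0, 0, 0, 0, 0, 1.5, 0, 0, 0, 0, 0, 0, 3, 0, 0, 0, 0, 0, 0, 4.5, 0, 0, 0, 0, 0, 0, 5.5, 0, 0, 0, 0])

```text
time: 7.45
ee_pos: [0.3889, 0.3158, 0.2646]
tcp_rot: [179.9, 0.1, -175.5]
wrist_force: [0.1, 0.3, -1.7]
opening: 0.0112
```

Run:
```python
from h import *
import pickle
c=save('wrist','w2.png'); pickle.dump(c,open('w2.pkl','wb'))
print(delta([.618,-.1003,.262],187.4)); o=bot.get_obs(); print(o['ee_pos'],o['wrist_force'].round(2),o['opening'])
```

```text
(array([  7.618, -13.887,  -0.219]), array([-0.047,  0.054,  0.491]))
[0.38946071 0.31632415 0.26858157] [-3.04 -1.83  1.14] 0.011092638587440222
```

View pics/w2.png

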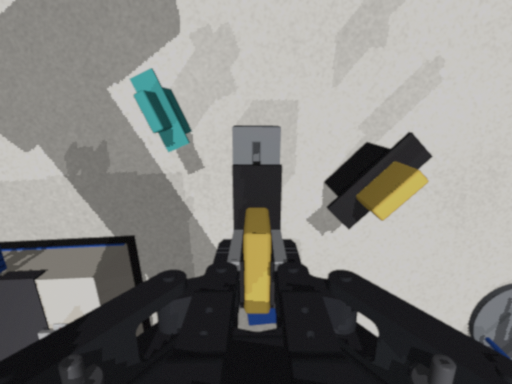

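Call:
apply_moves(targets=[0.5, -0.8, 0, 0, 0, 0, 0, 1.3, -2, 0, 0, 0, 0.1, 0, 2.2, -3.3, 0, 0, 0, 0.2, 0, 3.1, -4.7, 0, 0, 0, 0.3, 0, 4, -6.1, 0, 0, 0, 0.4, 0])

```text
time: 8.0
ee_pos: [0.5094, 0.1311, 0.2612]
tcp_rot: [-180.0, 0.0, -173.1]
wrist_force: [1.1, 0.3, 0.4]
opening: 0.0108
```

Call:
apply_moves(targets=[0.9, -1.4, 0, 0, 0, 0.05, 0, 1.8, -2.8, 0, 0, 0, 0.1, 0, 2.7, -4, 0, 0, 0, 0.1, 0, 3.3, -5, 0, 0, 0, 0.1, 0, 3.6, -5.4, 0, 0, 0, 0.1, 0])

```text
time: 8.5
ee_pos: [0.6178, -0.0322, 0.2601]
tcp_rot: [-180.0, -0.1, -172.7]
wrist_force: [-0.2, 0.5, -0.9]
opening: 0.0108
```

Run:
```python
from h import *
import pickle
c=save('wrist','w3.png'); pickle.dump(c,open('w3.pkl','wb'))
o=bot.get_obs(); print(o['q'].round(1),o['ee_pos'],o['tcp_rot'],o['wrist_force'].round(2),o['opening'])
print(proj(c,[.618,-.1,.13]))
```

```text
[ -3.   15.9  25.8 100.   -0.1 -10.3] [ 0.61830844 -0.03268712  0.25969316] [-1.79958393e+02 -8.86289125e-02 -1.72722377e+02] [-1.13 -0.59 -2.12] 0.011549208500023061
[[186.63216231 175.9043674 ]]
```

View pics/w3.png

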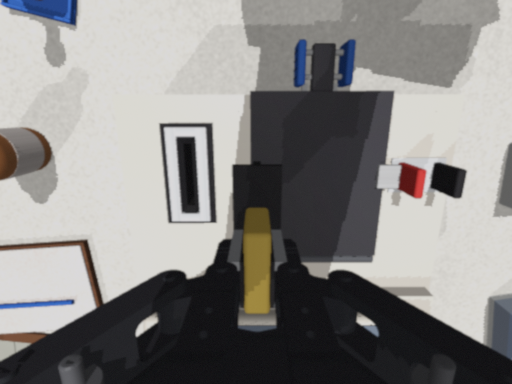

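Run:
```python
from h import *
import pickle
c=pickle.load(open('w3.pkl','rb'));im=c['img'][:,:,::-1]
cv2.imwrite('pics/w3a.png',cv2.resize(im[115:230,150:225],None,fx=5,fy=5,interpolation=cv2.INTER_CUBIC))
cv2.imwrite('pics/w3b.png',cv2.resize(im[30:110,240:400],None,fx=4,fy=4,interpolation=cv2.INTER_CUBIC))
cv2.imwrite('pics/w3d.png',cv2.resize(im[145:275,360:480],None,fx=4,fy=4,interpolation=cv2.INTER_CUBIC))
```

```text
(no output)
```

View pics/w3a.png

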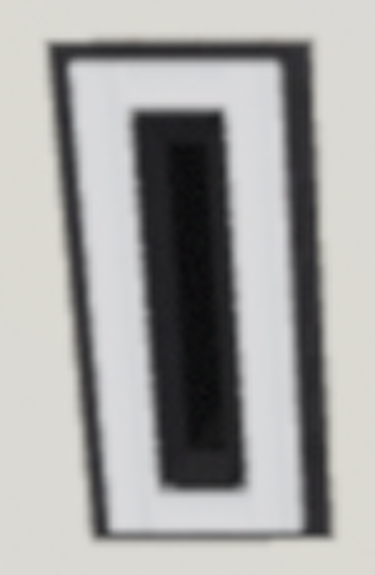

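View pics/w3b.png

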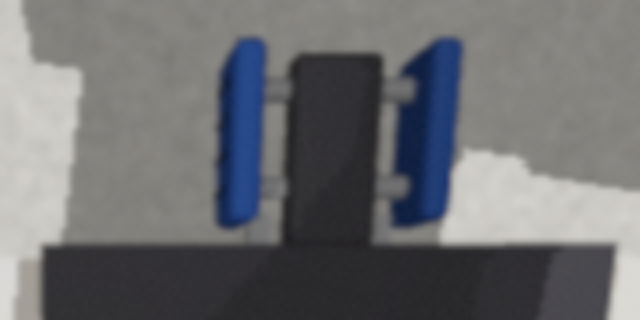

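View pics/w3d.png

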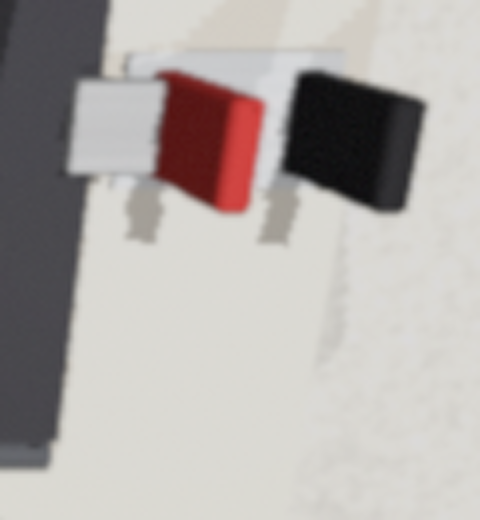

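Run:
```python
from h import *
import pickle
c=pickle.load(open('w3.pkl','rb'))
def P(q,z,off,f): return np.array([atz(c,off[0]+(u+.5)/f-.5,off[1]+(v+.5)/f-.5,z) for u,v in q])
def rep(n,q,z,off,f):
    p=P(q,z,off,f); fl=(p[2]+p[3]-p[0]-p[1])/2; s=(p[1]-p[0]+p[2]-p[3])/2
    print(n,p.mean(0).round(4),'L',np.linalg.norm(fl).round(4),'W',np.linalg.norm(s).round(4),np.degrees(np.arctan2(fl[1],fl[0])).round(2),np.degrees(np.arctan2(-s[0],s[1])).round(2)); return p
rep('mouth',[(132,110),(223,110),(245,488),(162,490)],.13,(150,115),5)
rep('collar',[(68,60),(283,60),(305,535),(107,535)],.13,(150,115),5)
p=P([(44,245),(615,245)],.127,(240,30),4); print('lidfront',p.round(4),np.linalg.norm(p[1]-p[0]))
rep('padR',[(240,40),(265,40),(248,225),(222,225)],.137,(240,30),4)
rep('padL',[(440,40),(462,40),(448,222),(420,225)],.137,(240,30),4)
rep('red',[(235,98),(263,103),(245,212),(220,210)],.163,(360,145),4)
rep('black',[(394,95),(424,103),(404,212),(378,207)],.163,(360,145),4)
```

```text
mouth [ 0.6178 -0.0989  0.13  ] L 0.0745 W 0.0167 7.46 8.07
collar [ 0.6182 -0.0988  0.13  ] L 0.0934 W 0.0397 7.22 7.34
lidfront [[ 0.5331 -0.0484  0.127 ]
 [ 0.5167  0.0791  0.127 ]] 0.12854369180562275
padR [ 0.5064 -0.0089  0.137 ] L 0.0362 W 0.0054 3.85 7.35
padL [0.5008 0.0328 0.137 ] L 0.0358 W 0.0053 6.65 10.65
red [0.5912 0.105  0.163 ] L 0.0243 W 0.0058 7.87 -0.16
black [0.5865 0.1387 0.163 ] L 0.0243 W 0.0064 9.27 -5.46
```

Call:
apply_moves(targets=[0, -0.8, 0, 0, 0, 0, 0, 0, -1.7, 0, 0, 0, 0, 0, 0, -2.2, 0, 0, 0, 0, 0, 0, -2.2, -0.4, 0, 0, 0, 0, 0, -2.2, -0.8, 0, 0, 0, 0])

```text
time: 9.05
ee_pos: [0.6169, -0.0954, 0.2368]
tcp_rot: [-180.0, 0.0, -172.6]
wrist_force: [1.0, 0.3, -0.4]
opening: 0.0111
```

Run:
```python
from h import *
import pickle
c=save('wrist','w4.png'); pickle.dump(c,open('w4.pkl','wb'))
S=save('scene','s4.png')
o=bot.get_obs(); print(o['ee_pos'],o['tcp_rot'],o['wrist_force'].round(2),o['opening'])
im=S['img'][:,:,::-1]; cv2.imwrite('pics/s4c.png',cv2.resize(im[120:220,200:330],None,fx=6,fy=6,interpolation=cv2.INTER_CUBIC))
print(proj(S,[.618,-.0988,.13]),proj(S,[.618,-.0988,.140]))
print(delta([.618,-.0988,.2],187.3))
```

```text
[ 0.61620858 -0.09478773  0.23521813] [ 1.79959698e+02 -1.58004489e-01 -1.72548155e+02] [-0.02  0.54 -1.61] 0.010980026682783991
[[228.26197643 240.43957216]] [[228.00560327 238.56856745]]
(array([ 0.06 , -0.134, -1.174]), array([-0.003, -0.027, -0.025]))
```

View pics/w4.png

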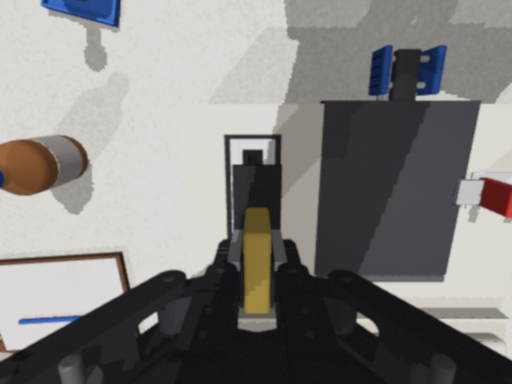

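View pics/s4c.png

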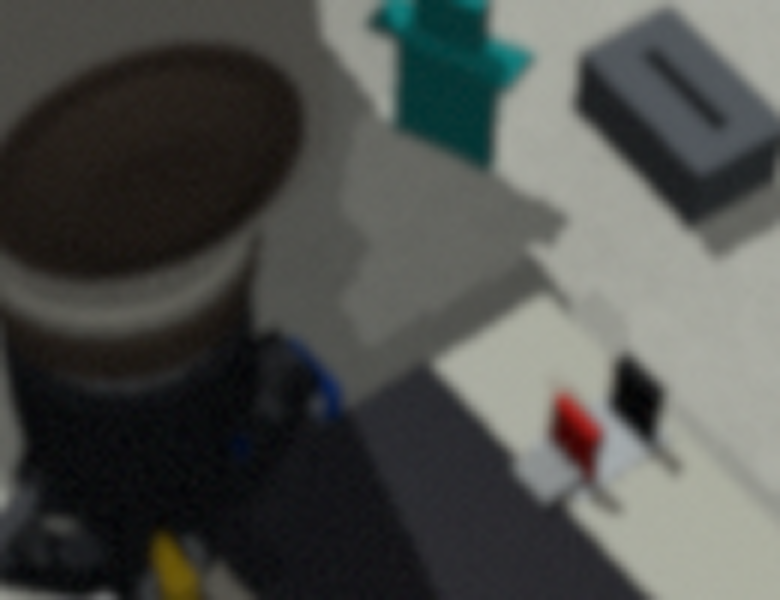

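Call:
apply_moves(targets=[0.05, -0.13, 0, 0, 0, 0, 0, 0.05, -0.13, 0, 0, 0, 0, 0])

```text
time: 9.35
ee_pos: [0.6186, -0.0992, 0.2375]
tcp_rot: [-180.0, 0.0, -172.5]
wrist_force: [0.2, -0.6, -1.5]
opening: 0.0113
```

Run:
```python
from h import *
import pickle
c=save('wrist','w5.png'); pickle.dump(c,open('w5.pkl','wb'))
o=bot.get_obs(); print(o['ee_pos'],o['tcp_rot'],o['wrist_force'].round(2),o['opening'])
print(delta([.618,-.0988,.2],187.3))
im=c['img'][:,:,::-1]; cv2.imwrite('pics/w5c.png',cv2.resize(im[120:330,205:305],None,fx=2.8,fy=2.8,interpolation=cv2.INTER_CUBIC))
```

```text
[ 0.61865192 -0.09912082  0.23747362] [-1.79968306e+02  4.00319590e-02 -1.72548158e+02] [-0.26 -1.46 -1.41] 0.011088501926864835
(array([-0.022,  0.011, -1.249]), array([ 0.004,  0.007, -0.025]))
```

View pics/w5c.png

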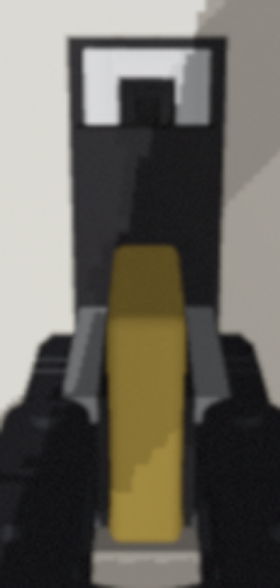

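Call:
apply_moves(targets=[0, 0, -0.3, 0, 0, 0, 0, 0, 0, -0.6, 0, 0, 0, 0, 0, 0, -0.75, 0, 0, 0, 0, 0, 0, -0.9, 0, 0, 0, 0, 0, 0, -0.9, 0, 0, 0, 0])

```text
time: 9.9
ee_pos: [0.6181, -0.099, 0.2087]
tcp_rot: [180.0, -0.1, -172.5]
wrist_force: [0.5, -0.1, -1.1]
opening: 0.011
```

Run:
```python
from h import *
o=bot.get_obs(); print(o['ee_pos'],o['tcp_rot'],o['wrist_force'].round(2),o['torque'].round(2),o['opening'])
```

```text
[ 0.61808202 -0.09901428  0.2087202 ] [ 1.79994870e+02 -8.57881809e-02 -1.72544329e+02] [ 0.5  -0.14 -1.09] [0.02 0.04 0.06] 0.011014585035169808
```

Call:
apply_moves(targets=[0, 0, -0.3, 0, 0, 0, 0, 0, 0, -0.6, 0, 0, 0, 0, 0, 0, -0.9, 0, 0, 0, 0, 0, 0, -1.2, 0, 0, 0, 0, 0, 0, -1.2, 0, 0, 0, 0])

```text
time: 10.4
ee_pos: [0.6178, -0.099, 0.1717]
tcp_rot: [180.0, -0.2, -172.5]
wrist_force: [-0.7, -0.3, -0.9]
opening: 0.0113
```

Call:
apply_moves(targets=[0, 0, -0.3, 0, 0, 0, 0, 0, 0, -0.6, 0, 0, 0, 0, 0, 0, -0.9, 0, 0, 0, 0, 0, 0, -1.05, 0, 0, 0, 0, 0, 0, -1.05, 0, 0, 0, 0])

```text
time: 10.9
ee_pos: [0.618, -0.099, 0.1411]
tcp_rot: [180.0, -0.1, -172.5]
wrist_force: [-0.5, -1.3, -0.9]
opening: 0.0113
```

Call:
apply_moves(targets=[0, 0, -0.07, 0, 0, 0, 0, 0, 0, -0.14, 0, 0, 0, 0, 0, 0, -0.14, 0, 0, 0, 0])

```text
time: 11.2
ee_pos: [0.6187, -0.0992, 0.1395]
tcp_rot: [-180.0, 0.1, -172.6]
wrist_force: [-1.6, 0.4, 5.7]
opening: 0.011
```

Call:
apply_moves(targets=[0, 0, 0, 0, 0, 0, 0.6, 0, 0, 0, 0, 0, 0, 0.6, 0, 0, 0, 0, 0, 0, 0.6, 0, 0, 0.5, 0, 0, 0, 0.6, 0, 0, 1.2, 0, 0, 0, 0.6])

```text
time: 11.7
ee_pos: [0.6178, -0.099, 0.174]
tcp_rot: [180.0, -0.1, -172.5]
wrist_force: [0.5, 0.6, 0.3]
opening: 0.051
```

Call:
apply_moves(targets=[0, 0, 1.5, 0, 0, 0, 0.6, 0, 1.3, 1.8, 0, 0, 0, 0.6, -0.3, 2.4, 1.8, 0, 0, 0, 0.6, -0.3, 2.4, 1.8, 0, 0, 0, 0.6])

```text
time: 12.1
ee_pos: [0.6091, -0.024, 0.2301]
tcp_rot: [180.0, 0.1, -172.4]
wrist_force: [-0.2, -0.3, -0.5]
opening: 0.0513
```

Run:
```python
from h import *
import pickle
c=save('wrist','w6.png'); pickle.dump(c,open('w6.pkl','wb'))
o=bot.get_obs(); print(o['ee_pos'],o['tcp_rot'],o['wrist_force'].round(2),o['opening'])
im=c['img'][:,:,::-1]
cv2.imwrite('pics/w6a.png',cv2.resize(im[80:260,120:250],None,fx=3.3,fy=3.3,interpolation=cv2.INTER_CUBIC))
```

```text
[ 0.60936178 -0.02550475  0.22948746] [-1.79972069e+02  7.16758307e-02 -1.72402394e+02] [ 0.34 -0.2  -0.46] 0.05108029592777316
```

View pics/w6.png

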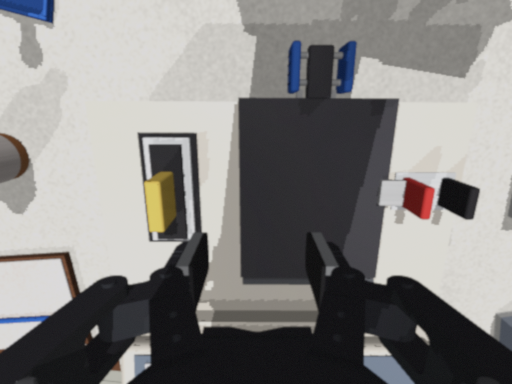

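View pics/w6a.png

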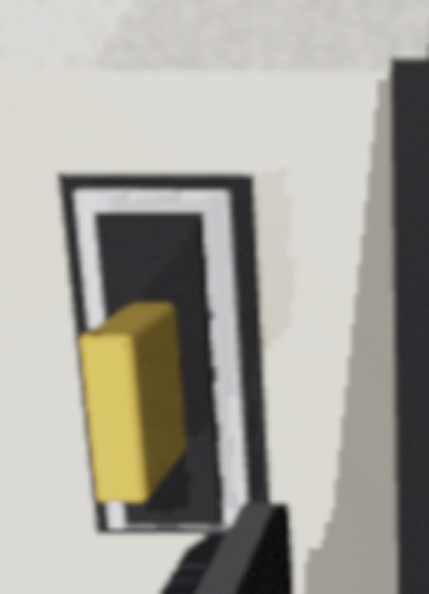

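Call:
apply_moves(targets=[-0.2, 1.4, 0, 0, 0, 0, 1, -0.4, 2.8, 0, 0, 0, 0, 1, -0.6, 4.2, 0, 0, 0, 0, 1, -0.7, 5, 0, 0, 0, 0, 1, -0.7, 5.1, 0, 0, 0, 0, 1])

```text
time: 12.65
ee_pos: [0.5882, 0.1278, 0.2283]
tcp_rot: [-180.0, -0.0, -172.4]
wrist_force: [-0.0, -0.1, -0.2]
opening: 0.0854
```

Run:
```python
from h import *
import pickle
c6=pickle.load(open('w6.pkl','rb'))
p=np.array([atz(c6,120+u/3.3-.35,80+v/3.3-.35,.171) for u,v in [(80,335),(128,335),(147,502),(98,500)]]); print('slide',p.mean(0),np.linalg.norm(p[3]-p[0]))
c=save('wrist','w7.png'); pickle.dump(c,open('w7.pkl','wb'))
o=bot.get_obs(); print(o['ee_pos'],o['tcp_rot'],o['wrist_force'].round(2),o['opening'])
print(delta([.588,.1278,.139],187.3))
im=c['img'][:,:,::-1]
cv2.imwrite('pics/w7a.png',cv2.resize(im[120:260,180:330],None,fx=4,fy=4,interpolation=cv2.INTER_CUBIC))
```

```text
slide [ 0.6186547  -0.09867742  0.171     ] 0.038733973143674015
[0.58846115 0.12677633 0.22819268] [-1.79976510e+02 -1.31771865e-02 -1.72445165e+02] [ 0.18 -0.03  0.24] 0.08546792649742337
(array([-0.015,  0.034, -2.973]), array([ 0.004, -0.002, -0.042]))
```

View pics/w7a.png

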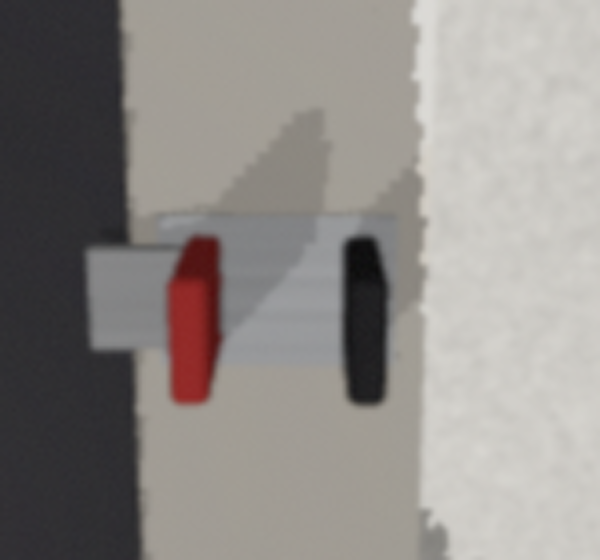

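Run:
```python
from h import *
import pickle
c=pickle.load(open('w7.pkl','rb'))
for u,v,k in [(190,341,23),(365,341,-11)]:
    p=atz(c,180+u/4-.4,120+v/4-.4,.163); print(p, p+k/1000*np.array([-.127,.992,0]))
```

```text
[0.59094565 0.10572076 0.163     ] [0.58802465 0.12853676 0.163     ]
[0.58655349 0.13852739 0.163     ] [0.58795049 0.12761539 0.163     ]
```

Call:
apply_moves(targets=[0, 0.03, -0.8, 0, 0, 0, 1, 0, 0.03, -1.7, 0, 0, 0, 1, 0, 0.03, -2.4, 0, 0, 0, 1, 0, 0.03, -2.9, 0, 0, 0, 1, 0, 0.03, -2.97, 0, 0, 0, 1])

```text
time: 13.2
ee_pos: [0.5879, 0.1254, 0.137]
tcp_rot: [-180.0, -0.2, -172.6]
wrist_force: [-0.1, -0.4, -0.6]
opening: 0.0854
```

Call:
apply_moves(targets=[0, 0.05, 0.03, 0, 0, 0, 0.6, 0, 0.05, 0.03, 0, 0, 0, 0, 0, 0.05, 0.03, 0, 0, 0, 0, 0, 0.05, 0.03, 0, 0, 0, 0, 0, 0.05, 0.03, 0, 0, 0, 0], newtons=50)

```text
time: 13.7
ee_pos: [0.589, 0.1284, 0.1413]
tcp_rot: [-180.0, 0.1, -172.6]
wrist_force: [-0.2, -2.8, 5.6]
opening: 0.0289
```

Call:
apply_moves(targets=[0, 0, 0, 0, 0, 0, 0, 0, 0, 0, 0, 0, 0, 0, 0, 0, 0, 0, 0, 0, 0])

```text
time: 14.0
ee_pos: [0.589, 0.1283, 0.1413]
tcp_rot: [-180.0, 0.1, -172.6]
wrist_force: [0.7, -3.2, 5.6]
opening: 0.0284
```

Call:
apply_moves(targets=[0, 0, 0, 0, 0, 0, 0.8, 0, 0, 0, 0, 0, 0, 0.8, 0, 0, 0.1, 0, 0, 0, 0.8, 0, 0, 1, 0, 0, 0, 0.8, 0, 0, 2, 0, 0, 0, 0.8])

```text
time: 14.5
ee_pos: [0.5877, 0.1284, 0.1995]
tcp_rot: [-180.0, -0.2, -172.5]
wrist_force: [1.2, 0.1, 0.1]
opening: 0.0686
```

Call:
apply_moves(targets=[-0.7, -1, 0.5, 0, 0, 0, 0.8, -1.4, -2, 0.5, 0, 0, 0, 0.8, -2.1, -3, 0.5, 0, 0, 0, 0.8, -2.4, -3.6, 0.5, 0, 0, 0, 0.8, -2.4, -3.6, 0.5, 0, 0, 0, 0.8])

```text
time: 15.0
ee_pos: [0.5155, 0.0188, 0.2156]
tcp_rot: [-180.0, 0.0, -172.7]
wrist_force: [0.4, 0.6, 0.4]
opening: 0.0686
```

Run:
```python
from h import *
import pickle
c=save('wrist','w8.png'); pickle.dump(c,open('w8.pkl','wb'))
S=save('scene','s8.png')
o=bot.get_obs(); print(o['q'].round(1),o['ee_pos'],o['tcp_rot'],o['wrist_force'].round(2),o['opening'])
im=S['img'][:,:,::-1]
cv2.imwrite('pics/s8a.png',cv2.resize(im[150:270,200:330],None,fx=5,fy=5,interpolation=cv2.INTER_CUBIC))
```

```text
[ 2.3  0.1  3.2 93.1  0.  -5.2] [0.5165901  0.02039122 0.21505276] [ 1.79997464e+02  2.61412950e-02 -1.72591835e+02] [-0.64 -0.54 -0.34] 0.06826830117892149
```

View pics/w8.png

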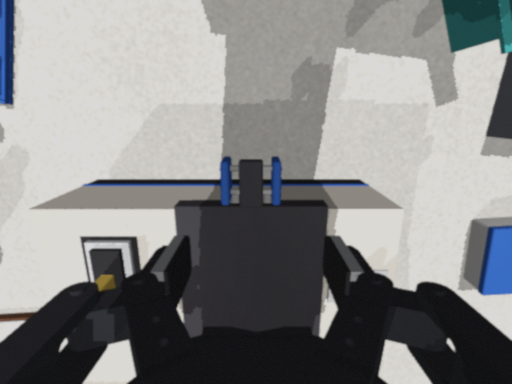

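View pics/s8a.png

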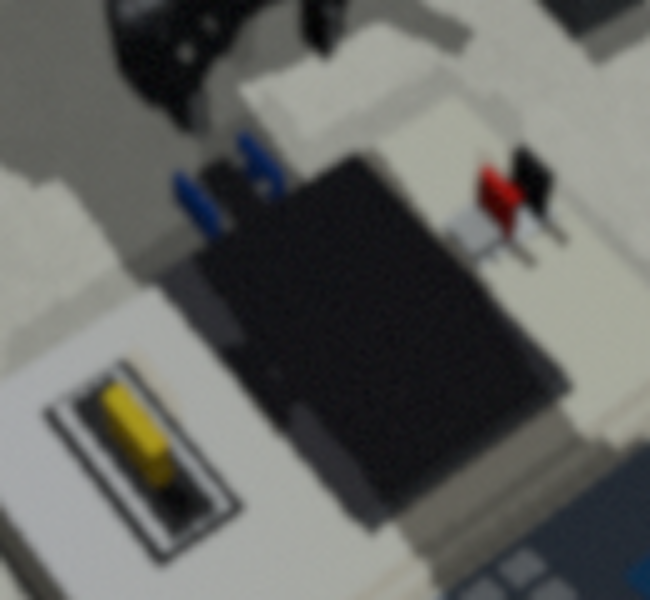

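Run:
```python
from h import *
import pickle
c=pickle.load(open('w8.pkl','rb')); im=c['img'][:,:,::-1]
cv2.imwrite('pics/w8a.png',cv2.resize(im[145:225,195:305],None,fx=6,fy=6,interpolation=cv2.INTER_CUBIC))
```

```text
(no output)
```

View pics/w8a.png

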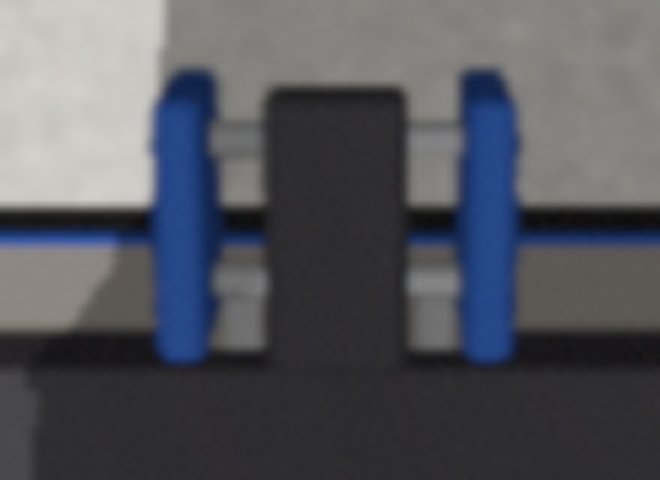

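Run:
```python
from h import *
import pickle
c=pickle.load(open('w8.pkl','rb'))
f=lambda u,v,z: atz(c,195+(u+.5)/6-.5,145+(v+.5)/6-.5,z)
a=[f(156,102,.137),f(209,102,.137),f(209,362,.137),f(156,362,.137)]; b=[f(466,102,.137),f(516,102,.137),f(512,362,.137),f(462,362,.137)]
A=np.mean(a,0);B=np.mean(b,0); print(A,B,(A+B)/2,np.linalg.norm(A-B),np.linalg.norm(a[0]-a[3]),np.linalg.norm(b[1]-a[0]),np.degrees(np.arctan2(-(B-A)[0],(B-A)[1])))
m=(A+B)/2
print(delta([m[0],m[1],.107],187.3))
```

```text
[ 0.50549115 -0.00755352  0.137     ] [0.50032338 0.03235928 0.137     ] [0.50290727 0.01240288 0.137     ] 0.040245968655655745 0.035183820975218764 0.046272872565931066 7.3774131094930775
(array([-0.456, -0.266, -3.602]), array([-0.001,  0.004, -0.018]))
```

Call:
apply_moves(targets=[-0.45, -0.26, -0.3, 0, 0, 0, 0.85, -0.45, -0.26, -1.2, 0, 0, 0, 0.85, -0.45, -0.26, -1.8, 0, 0, 0, 0.85, -0.45, -0.26, -1.8, 0, 0, 0, 0.85])

```text
time: 15.5
ee_pos: [0.5022, 0.0134, 0.1582]
tcp_rot: [180.0, -0.3, -172.5]
wrist_force: [0.4, 0.5, -0.9]
opening: 0.0725
```

Run:
```python
from h import *
import pickle
c=save('wrist','w9.png')
o=bot.get_obs(); print(o['ee_pos'],o['tcp_rot'],o['opening'])
print(delta([.503,.0124,.102],187.35))
```

```text
[0.50265729 0.01332329 0.15985396] [ 1.79990198e+02 -1.45268583e-01 -1.72485350e+02] 0.07261193919921238
(array([ 0.011, -0.031, -1.928]), array([ 0.002, -0.024, -0.027]))
```

View pics/w9.png

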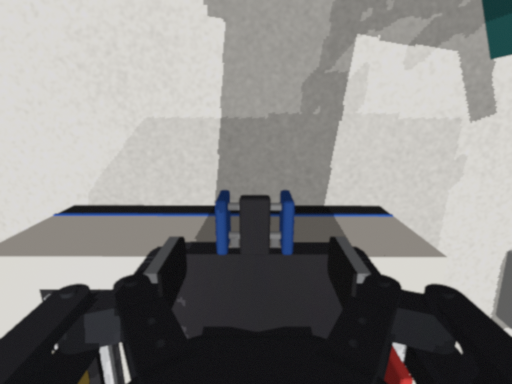

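Call:
apply_moves(targets=[0, -0.03, -0.6, 0, 0, 0, 0.85, 0, -0.03, -1.2, 0, 0, 0, 0.85, 0, -0.03, -1.7, 0, 0, 0, 0.85, 0, -0.03, -1.93, 0, 0, 0, 0.85, 0, -0.03, -1.93, 0, 0, 0, 0.85])

```text
time: 16.05
ee_pos: [0.5027, 0.0118, 0.1024]
tcp_rot: [-180.0, -0.1, -172.5]
wrist_force: [0.1, -0.4, 0.1]
opening: 0.0727
```

Call:
apply_moves(targets=[0, 0, 0, 0, 0, 0, 0, 0, 0, 0, 0, 0, 0, 0, 0, 0, 0, 0, 0, 0, 0, 0, 0, 0, 0, 0, 0, 0, 0, 0, 0, 0, 0, 0, 0], newtons=30)

```text
time: 16.55
ee_pos: [0.5033, 0.012, 0.1044]
tcp_rot: [180.0, 0.1, -172.5]
wrist_force: [-2.5, 2.2, 8.5]
opening: 0.0326
```

Run:
```python
from h import *
c=save('wrist','w10.png')
o=bot.get_obs(); print(o['ee_pos'],o['tcp_rot'],o['wrist_force'].round(2),o['torque'].round(2),o['opening'],o['q'].round(1))
```

```text
[0.5033514  0.01193303 0.10441811] [ 1.79985069e+02  1.00153945e-01 -1.72536396e+02] [-2.61  1.85  7.27] [ 0.4   0.46 -0.01] 0.03246883914582321 [  1.3  -2.1 -11.1  80.8   0.   -6.1]
```

View pics/w10.png

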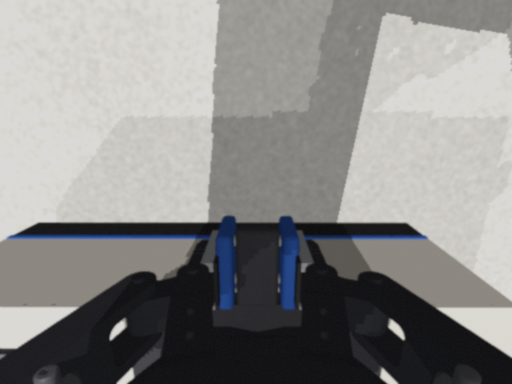

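Run:
```python
import numpy as np
def s(t):
    a=.16*t; X=-190*np.cos(t)-2*np.sin(t)+190-22*np.sin(a); Z=190*np.sin(t)-2*np.cos(t)+2+22*(1-np.cos(a))
    d=np.degrees(a)/6
    return np.array([X*.992/30,X*.127/30,Z/30,-.127*d,.992*d,0])
ts=[0,.06,.14,.23,.32,.41, .5,.6,.7,.8,.9, 1,1.08,1.16,1.22,1.27]
for k in range(0,15,5):
    for t in ts[k+1:k+6]: print(t,(s(t)-s(ts[k])).round(3).tolist())
```

```text
0.06 [0.0, 0.0, 0.38, -0.012, 0.091, 0.0]
0.14 [0.036, 0.005, 0.885, -0.027, 0.212, 0.0]
0.23 [0.124, 0.016, 1.446, -0.045, 0.349, 0.0]
0.32 [0.261, 0.033, 1.997, -0.062, 0.485, 0.0]
0.41 [0.447, 0.057, 2.532, -0.08, 0.621, 0.0]
0.5 [0.233, 0.03, 0.515, -0.017, 0.136, 0.0]
0.6 [0.544, 0.07, 1.059, -0.037, 0.288, 0.0]
0.7 [0.907, 0.116, 1.569, -0.056, 0.44, 0.0]
0.8 [1.319, 0.169, 2.038, -0.076, 0.591, 0.0]
0.9 [1.774, 0.227, 2.462, -0.095, 0.743, 0.0]
1 [0.495, 0.063, 0.375, -0.019, 0.152, 0.0]
1.08 [0.917, 0.117, 0.638, -0.035, 0.273, 0.0]
1.16 [1.358, 0.174, 0.865, -0.05, 0.394, 0.0]
1.22 [1.699, 0.218, 1.011, -0.062, 0.485, 0.0]
1.27 [1.99, 0.255, 1.117, -0.072, 0.561, 0.0]
```

Call:
apply_moves(targets=[0, 0, 0.4, -0.01, 0.09, 0, 0, 0.04, 0, 0.9, -0.03, 0.2, 0, 0, 0.12, 0.02, 1.45, -0.05, 0.35, 0, 0, 0.26, 0.03, 2, -0.06, 0.49, 0, 0, 0.45, 0.06, 2.53, -0.08, 0.62, 0, 0])

```text
time: 17.1
ee_pos: [0.516, 0.0136, 0.1791]
tcp_rot: [180.0, -3.9, -172.5]
wrist_force: [1.4, 0.9, -5.9]
opening: 0.0321
```

Run:
```python
from h import *
S=save('scene','s11.png');c=save('wrist','w11.png')
o=bot.get_obs(); print(o['ee_pos'],o['tcp_rot'],o['wrist_force'].round(2),o['torque'].round(2),o['opening'],o['q'].round(1))
im=S['img'][:,:,::-1]
cv2.imwrite('pics/s11a.png',cv2.resize(im[110:290,180:340],None,fx=3.3,fy=3.3,interpolation=cv2.INTER_CUBIC))
```

```text
[0.51663966 0.01366771 0.18006145] [ 179.9867075    -3.77842585 -172.53447053] [-6.33  0.91  0.79] [ 0.31  0.95 -0.08] 0.03273466822029504 [ 1.7  3.5  2.7 93.  -0.4 -5.7]
```

View pics/s11a.png

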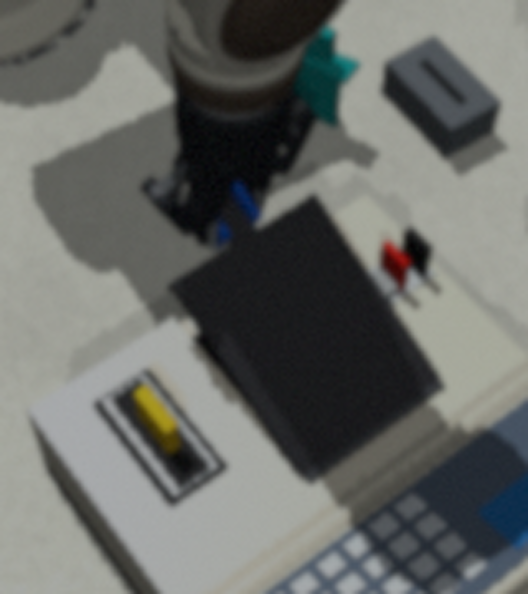

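View pics/w11.png

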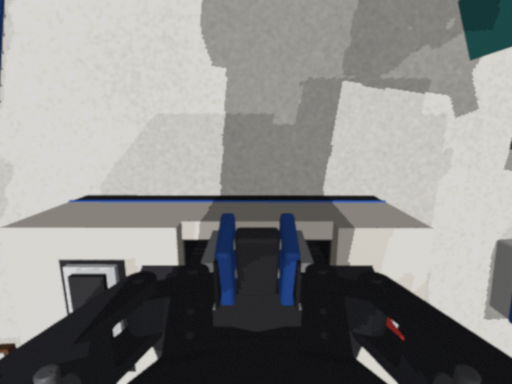

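Call:
apply_moves(targets=[0.23, 0.03, 0.52, -0.02, 0.14, 0, 0, 0.54, 0.07, 1.06, -0.04, 0.29, 0, 0, 0.9, 0.12, 1.57, -0.06, 0.44, 0, 0, 1.32, 0.17, 2.04, -0.08, 0.59, 0, 0, 1.77, 0.23, 2.46, -0.1, 0.74, 0, 0])

```text
time: 17.7
ee_pos: [0.5689, 0.0204, 0.2524]
tcp_rot: [180.0, -8.4, -172.5]
wrist_force: [-1.6, 2.5, -4.0]
opening: 0.0325
```

Run:
```python
from h import *
c=save('wrist','w12.png')
o=bot.get_obs(); print(o['ee_pos'],o['tcp_rot'],o['wrist_force'].round(2),o['torque'].round(2),o['opening'],o['q'].round(1))
```

```text
[0.57051573 0.02063527 0.25340166] [-179.9917171    -8.36232877 -172.54092684] [-6.39  0.82  8.44] [ 0.14  1.83 -0.15] 0.03228175673995269 [  2.4  17.5  26.6 107.4  -0.7  -5. ]
```

View pics/w12.png

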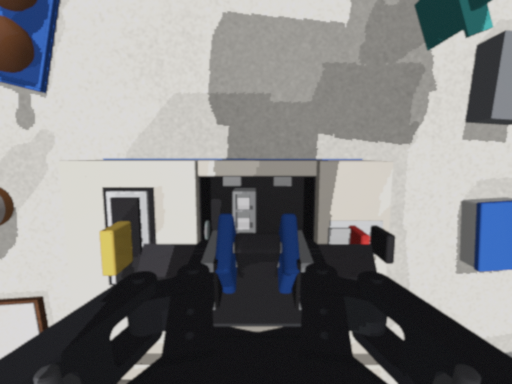

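Call:
apply_moves(targets=[0.5, 0.06, 0.38, -0.02, 0.15, 0, 0, 0.92, 0.12, 0.64, -0.04, 0.27, 0, 0, 1.36, 0.17, 0.87, -0.05, 0.39, 0, 0, 1.7, 0.22, 1.01, -0.06, 0.49, 0, 0, 1.99, 0.26, 1.12, -0.07, 0.56, 0, 0])

```text
time: 18.25
ee_pos: [0.6291, 0.0282, 0.286]
tcp_rot: [180.0, -11.7, -172.5]
wrist_force: [-3.8, 1.1, -2.0]
opening: 0.0322
```

Call:
apply_moves(targets=[0, 0, 0, 0, 0, 0, 0, 0, 0, 0, 0, 0, 0, 0, 0, 0, 0, 0, 0, 0, 0])

```text
time: 18.55
ee_pos: [0.6291, 0.0282, 0.286]
tcp_rot: [180.0, -11.6, -172.5]
wrist_force: [-1.6, 1.0, -0.8]
opening: 0.0324
```

Run:
```python
from h import *
S=save('scene','s13.png');c=save('wrist','w13.png')
o=bot.get_obs(); print(o['time'],o['ee_pos'],o['tcp_rot'],o['wrist_force'].round(2),o['torque'].round(2),o['opening'],o['q'].round(1))
im=S['img'][:,:,::-1]
cv2.imwrite('pics/s13a.png',cv2.resize(im[80:290,140:360],None,fx=2.8,fy=2.8,interpolation=cv2.INTER_CUBIC))
G=o['ee_pos']-Rn.from_euler('xyz',o['tcp_rot'],degrees=True).as_matrix()[:,2]*.022
d=G-np.array([.6915,.0366,.125]); print(G,np.linalg.norm(d),np.arctan2(d[2],-(d[0]*.992+d[1]*.127)))
```

```text
18.65 [0.62912131 0.02824318 0.2859577 ] [ 179.99100769  -11.61993923 -172.5402343 ] [-0.37  2.96 -0.79] [ 0.5  -0.01 -0.19] 0.0319283492148622 [  3.   34.1  52.5 120.   -0.9  -4.4]
[0.63351546 0.02881506 0.30750681] 0.19165476515748897 1.2605608187300141
```

View pics/s13a.png

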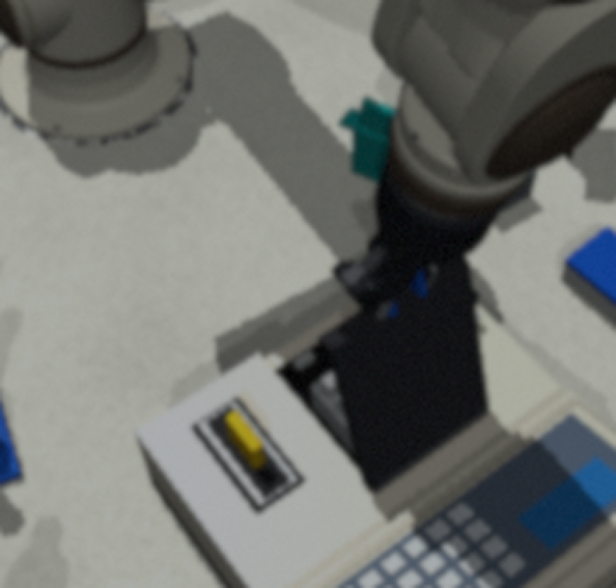

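View pics/w13.png

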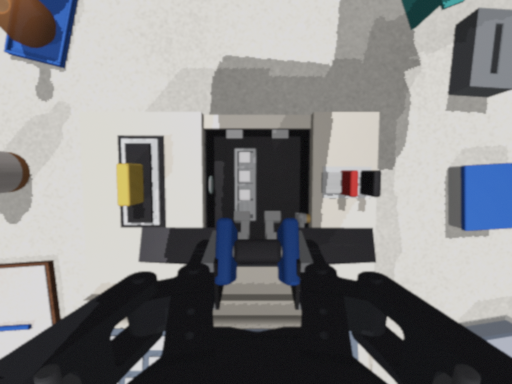

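Run:
```python
from h import *
bot.job_done()
o=bot.get_obs(); print(o['time'],o['ee_pos'],o['wrist_force'].round(2),o['opening'])
```

```text
the job is handed in; nothing more can be done
the job is handed in; nothing more can be done
```

The job is handed in: the dark slide is home, the safety catch is squeezed back, and the arm is still holding the lid wide open by its two blue paddles. No verdict came back, and no final reading was possible after hand-in, so these are my last checks before it, at about 18.7 s of the 61 s allowed:

- **Slide:** it went down to the expected height and met firm contact there. A picture after release put the grip within 1 mm of the slot's centre, with the flange on the collar. The last pictures still show it there.
- **Catch:** the fingers closed to about 28 mm, against 30 mm for fully squeezed. Pictures showed the tongue clear of the lid, and the last wrist picture still shows the red tab back against the black one.
- **Lid:** the arm's pose gives about 1.26 rad, and successive readings showed no movement. The fingers closed on the paddles to about 32 mm, a little under the 36 mm for fully squeezed. I take that as a reading offset, since the catch and the slide's grip also read low. The grip was set to 30 N.
- **Bystanders:** I saw no contact, and the flasks, bottle and box that showed in the pictures looked undisturbed. I did not measure their positions again at the end.

One detour: the first approach to the slide ran the last wrist joint to its limit. I turned the hand by half a turn at height before grasping, and nothing was touched.

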